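# Hang the bronze backplate on the free hook of the sample carousel

## Task

Turn the sample carousel until its one free hook lines up with the white pointer on the carousel's base. Then hang the bronze door backplate on that hook by its round hole, keyhole end down, lower it flat on to the hook's sprung rubber pad and press until the pad gives a few millimetres, but never squash the pad right down; then let go. Leave the hook lined up with the pointer, and do not disturb the canisters, the hinge or the floor stop.

Things in the scene. Friction and masses are not known exactly. Their poses are not given: they have to be found in the camera images.
- carousel: Fixed base of the counter carousel: dark steel disc 160 mm across, 18 mm high; origin under its centre, z up the axis of rotation. A white pointer bar lies on it along its -x axis, towards the robot. Above turns a rotor with four slanting hooks 90 degrees apart (reach 125 mm, height 200 mm): three taken by chrome, black and gold sample plates locked on with yellow caps, one free.
- rotor (a joint): Angle of the rotor in rad: 0 = the free hook points along the white pointer; grows anticlockwise seen from above; turns on without end, so a whole turn more is the same. It stays where it is left; friction 0.15 N m. Lined up means within about 8 degrees.
- turn_bar (a point): Centre of the red turning bar on top of the rotor, on the axis of rotation, 230 mm above the shelf: 60 mm long (x axis, the line of the free hook, at the carousel's yaw plus the rotor's angle), 18 mm wide (y), 30 mm high, on a black disc 56 mm across. It turns with the rotor; grip it from above across its width.
- rod_base (a point): Point on the axis of the free hook's straight 10 mm rod, 68 mm off the rotor's axis, 169 mm above the shelf. z runs out and up along the rod, which leans 40 degrees from vertical, x up and in, y sideways; the hung plate has its axes along these. The round end of the rod is 37 mm out. A plate that just touches the pad has its plate_hole 0 to 16 mm out (z) from here, as the clamp collar was left.
- rod_tip (a point): Outer end of the free hook's rod, 37 mm along z from rod_base; same axes.
- pad (a joint): How far the free hook's sprung rubber pad (bronze swatch) is pressed in, m: 0 free, 0.009 right down; 2 N per mm. It sits on a clamp collar left anywhere along 16 mm of the rod, so its place must be felt or seen. 26 mm wide (y), from 40 mm below (-x) to 16 mm above the rod, 6 mm thick. Press it 3 to 5 mm (6 to 10 N); over 7.5 mm is squashed. The collar does not shift below 40 N.
- plate_hole (a point): Centre of the round hole (14 mm, right through) of the loose bronze backplate, half-way up its thickness. The plate is 100 mm long (x), 44 mm wide (y), 10 mm thick (z, up as it lies flat), about 0.18 kg. The hole is 28 mm from the +x end; the keyhole is in the other half (-x), which hangs down. Grip it across its 44 mm width, a finger on either side of the hole.
- plate_foot (a point): Middle of the plate's foot (keyhole) end face, 72 mm along -x from plate_hole; same axes.
- canister_a: Bystander: clear screw-top canister of black bumpers, black lid, 74 mm across, 111 mm high; origin under its centre.
- canister_b: Bystander: the same canister with a white lid.
- hinge: Bystander: bronze spring hinge lying flat, 100 (x) x 76 x 16 mm; origin under its centre.
- floor_stop: Bystander: steel floor stop with rubber tip, 48 mm across at the foot, 54 mm high; origin under its centre.

How it is judged:
By the outcome, as a careful person would: the job done as asked, in the order asked, and still so for the second after the job is handed in, with the robot touching nothing.
It also fails if it takes over 72 s, if anything falls off the work surface, if the arm or the gripper's body presses on something with over 40 N, if the wrist force passes 120 N, or if a joint passes its speed limit or range.

## Robot

A 6-joint arm with a two-finger parallel gripper is mounted at the origin on the work surface. World frame = base frame: x ahead of the robot, y to its left, z up, the work surface at z = 0. Lengths are in m, angles in degrees, forces in N, time in s.
With the tool pointing down it reaches from about 0.3 to 0.75 m from the base axis. Payload 8.5 kg.
Tool frame: the origin (TCP) lies midway between the tips of the shut fingers; the grasp point (between the pads) lies 19 mm behind it (env.hold_point_z is the distance from the TCP to the grasp point, in m); z points along the fingers, y is the line along which they close (so a half turn about z gives the same grasp; the last joint's range is limited). The gripper opens to 85 mm and grips with 20 to 120 N. Pads are 22 mm wide; open, the fingers measure 114 mm over their backs; the gripper's body (76 mm by 85 mm) begins 54 mm behind the grasp point. The pads swing forward as they close: fully open they stand 13 mm farther back than shut.
Start: joints at [62.836, 21.807, 74.336, -0, 83.858, -12.336], TCP at [0.141, 0.532, 0.206] pointing down, gripper open.
Joint ranges: [-178.18, 178.18], [-50.72, 133.34], [12.68, 142.11], [-81.47, 261.47], [9.98, 163.14], [-165.26, 165.26]. Speed limits (degrees/s): [136.94, 136.94, 180, 180, 180, 180].

## Interface

Orientations are given as a 3x3 rotation matrix whose columns are the frame's x, y, z axes.
In Python, from rig import observe, get_image, camera_info, env gives the robot as it stands.
- The arm moves only by the tool drive_tool, never from a script. Its arguments are lists of equal length, an entry for each row: "offset": the shift along the tool's x, y, z in units of 40 mm (1.0 is 40 mm), a list of three; "turn": the turn, a rotation vector about the tool's x, y, z in units of 6 degrees (1.0 is 6 degrees), a list of three; "hand": the opening, from 0 (shut) to 1 (fully open). A call has exactly 10 rows; each row shifts and turns the commanded pose from where the row before left it, along the tool's axes as they then stand; what a row does not reach is not made up. A row lasts 1/8 s, in which the tool goes at most 62.5 mm and 10.7 degrees, less where a joint would pass 70% of its speed; a pose out of reach is approached as far as the arm can. A call is refused whole if a number of a shift passes 1 or a number of a turn 1, either way. A call with a gripper value outside its range is refused whole. The fingers move at their own pace and stop on an object; "newtons" is the grip in N (left out, the last holds). Time passes only in rows, so rows that do not move let the fingers close, or fill a call up. It gives the time, the measured TCP pose, the force, the opening and the grip force at its end, in the units of the state.
- observe(): the state, without advancing time (a new reading comes with each control period).
- get_image(name): name is "scene" or "side" or "wrist"; returns the picture (400x640x3 uint8, blue, green, red); there is no depth.
- camera_info(name): a dict with "fx", "fy", "cx", "cy" (pixels), "world_to_cam" (4x4, takes a point from world to camera coordinates). Camera axes: x right, y down, z forward; pixel columns grow to the right and rows downward; lengths in m; the calibration is good to about 2 mm. A picture is of the moment at which its call begins: read the wrist's pose just before it. camera_info takes no time and is no camera call; for the wrist camera it gives the pose at the moment of the call.
- env.close_job(): hands the job in; it is judged then, once.
The state is a dict: "time_s": time; "q": joint angles; "qvel": joint speeds; "joint_efforts": joint torques, N m; "position": TCP position; "tool_rot": TCP orientation; "ft_force": force on the tool from outside, world axes, zero at the start; "wrist_torque": the same for the moment, N m; "grip_width": finger opening in m; "gripper_force": force on a finger pad.
Only numpy, scipy, OpenCV 4.12 (cv2) and the standard library are available. Lean on these libraries where they do the work, as an engineer would, in place of code of your own. Each camera call takes 0.05 s, during which the arm holds its last target. There are 200 camera calls.

## Working session

There is one attempt and no reset: what is moved stays moved. The work goes in short steps, Python scripts to look and compute and a tool call to move; the robot and the scene stay as the last step left them, time stands still between calls to the robot, and variables do not carry over. Pictures are saved under pics/ and viewed, at most 10 in all, crops included, and the job is handed in when it is done.

Besides the shell and the picture viewer there is one more tool, called after "Emit:" as name(argument=value, ...) on one line, values as JSON. drive_tool: Moves the arm, as the interface text tells. Its arguments: {"type":"object","properties":{"offset":{"type":"array"},"turn":{"type":"array"},"hand":{"type":"array"},"newtons":{"type":"number"}},"required":["offset","turn","hand"]}

```bash
mkdir -p pics; ls; python3 - <<'E'
from rig import observe,get_image,camera_info,env
import cv2,numpy as np
print(observe()['position'],observe()['time_s'],env.hold_point_z)
for n in ['scene','side']:
    im=get_image(n);cv2.imwrite(f'pics/{n}0.png',im)
    c=camera_info(n);W=np.array(c['world_to_cam']);print(n,c['fx'],c['cx'],c['cy'],(-W[:3,:3].T@W[:3,3]).round(3),W[2,:3].round(2))
cv2.imwrite('pics/wrist0.png',get_image('wrist'))
E
```

```text
pics
[0.14058659 0.53138229 0.20530823] 0.0 0.0187
scene 437.8129087833542 323.7211313315116 193.95672324483797 [ 1.067 -0.288  0.909] [-0.54  0.28 -0.79]
side 402.11939368002504 320.06654091813743 199.53101016747848 [-0.159 -0.297  0.66 ] [ 0.78  0.28 -0.56]
```

View pics/scene0.png

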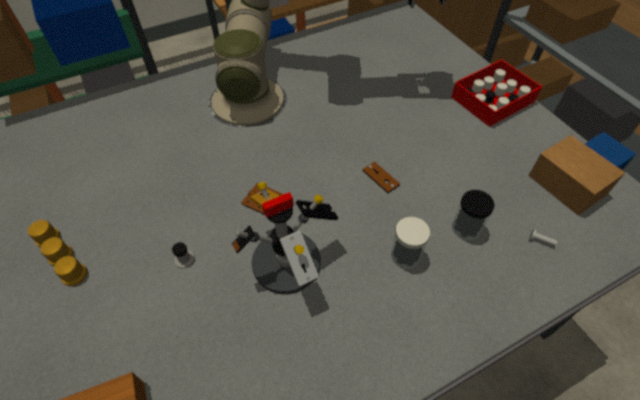

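View pics/side0.png

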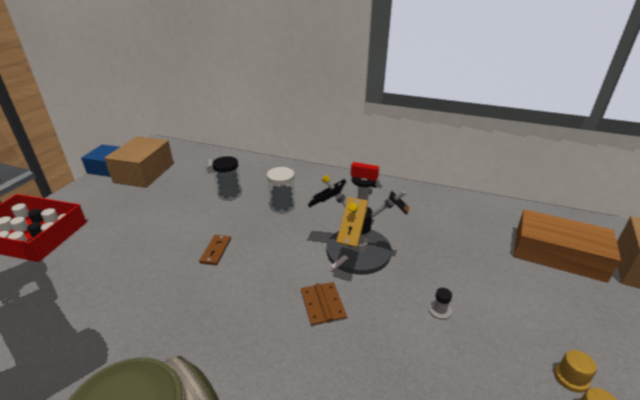

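The scene picture shows the red bar at (278,203), the plate at (381,176) and the free hook with its bronze swatch at about (243,238). In the side picture the red bar is at (365,172), the pointer at (340,263), the plate at (215,249) and the free hook at (400,203).

```bash
cat > h.py <<'E'
from rig import observe,get_image,camera_info,env
import cv2,numpy as np
def ray(c,uv):
    W=np.array(c['world_to_cam']);R=W[:3,:3];o=-R.T@W[:3,3]
    uv=np.atleast_2d(uv).astype(float)
    d=np.c_[(uv[:,0]-c['cx'])/c['fx'],(uv[:,1]-c['cy'])/c['fy'],np.ones(len(uv))]@R
    return o,d
def plane(c,uv,z):
    o,d=ray(c,uv);return o+d*((z-o[2])/d[:,2])[:,None]
def tri(rs):
    A=0;b=0
    for o,d in rs:
        d=d[0]/np.linalg.norm(d[0]);M=np.eye(3)-np.outer(d,d);A=A+M;b=b+M@o
    return np.linalg.solve(A,b)
def proj(c,P):
    W=np.array(c['world_to_cam']);q=np.atleast_2d(P)@W[:3,:3].T+W[:3,3]
    return np.c_[q[:,0]/q[:,2]*c['fx']+c['cx'],q[:,1]/q[:,2]*c['fy']+c['cy']]
def blob(m,box):
    x0,y0,x1,y1=box;k=np.zeros_like(m);k[y0:y1,x0:x1]=m[y0:y1,x0:x1]
    cs,_=cv2.findContours(k,cv2.RETR_EXTERNAL,cv2.CHAIN_APPROX_NONE)
    return max(cs,key=cv2.contourArea)[:,0,:]
def rect(P):
    (x,y),(w,h),a=cv2.minAreaRect((P[:,:2]*1000).astype(np.float32))
    if w<h:w,h,a=h,w,a+90
    return np.round([x,y,w,h,a],1)
E
python3 - <<'E'
from h import *
I={n:cv2.imread(f'pics/{n}0.png') for n in ['scene','side']};C={n:camera_info(n) for n in I}
bx={'scene':dict(red=(255,185,300,225),pl=(355,155,405,198)),'side':dict(red=(345,155,385,185),pl=(195,230,237,270))}
rs=[]
for n in I:
    hsv=cv2.cvtColor(I[n],cv2.COLOR_BGR2HSV)
    red=cv2.inRange(hsv,(0,170,70),(6,255,255))|cv2.inRange(hsv,(172,170,70),(180,255,255))
    br=cv2.inRange(hsv,(4,110,40),(22,255,255))
    c=blob(red,bx[n]['red']);ctr=np.mean(cv2.boxPoints(cv2.minAreaRect(c)),0)
    rs.append(ray(C[n],ctr));print(n,'red',ctr,plane(C[n],ctr,.232)[0].round(4))
    print(' plate',rect(plane(C[n],blob(br,bx[n]['pl']),.008)))
print(tri(rs).round(4))
c=C['side']
print('pointer',plane(c,[[331,269],[348,257]],.02).round(3))
cr=[cv2.resize(I['scene'][140:320,210:430],None,fx=3.5,fy=3.3,interpolation=2),]
a=cv2.resize(I['side'][150:330,290:440],(500,600),interpolation=2);b=cv2.resize(I['side'][225:275,190:240],(300,300),interpolation=2);d=cv2.resize(I['scene'][150:200,355:405],(300,300),interpolation=2)
cv2.imwrite('pics/c1.png',np.hstack([a,np.vstack([b,d])]))
E
```

```text
scene red [277.33176 203.75403] [ 0.5832 -0.1355  0.232 ]
 plate [469.9 197.  102.2  47.2  11.1]
side red [364.27298 170.93784] [ 0.5761 -0.1367  0.232 ]
 plate [463.2 195.9 104.5  45.3  10.8]
[ 0.5812 -0.1353  0.2291]
pointer [[ 0.48  -0.098  0.02 ]
 [ 0.532 -0.123  0.02 ]]
```

View pics/c1.png

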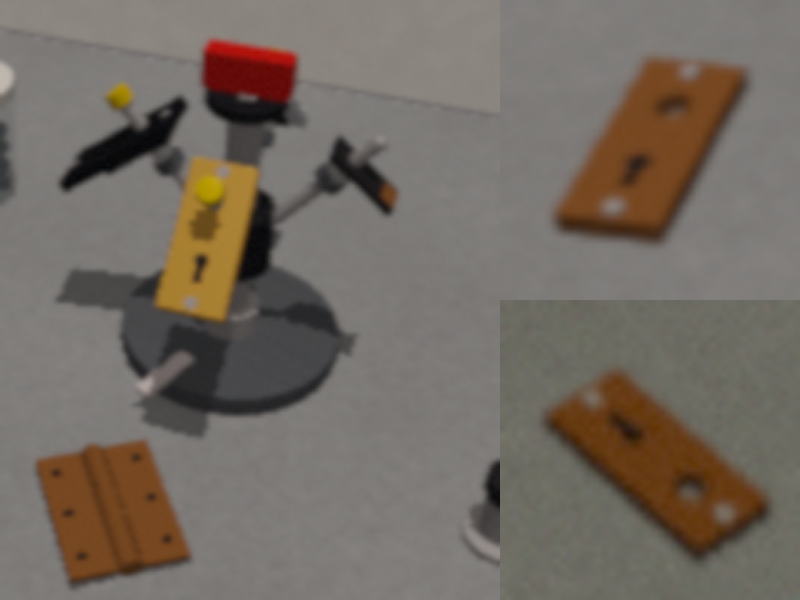

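The crop shows the pointer's outer end at side pixel (333.5,266.4) and the free rod's tip at about (403.4,192.9). The plate's round hole is at its far (+x) end.

```bash
python3 - <<'E'
from h import *
C={n:camera_info(n) for n in ['scene','side']}
ax=np.array([.581,-.1355])
for uv in [(333.5,266.4),(340,262),(347,257.4)]:
    p=plane(C['side'],uv,.022)[0];d=p[:2]-ax;print('pointer',p.round(3),np.degrees(np.arctan2(d[1],d[0])).round(1),np.hypot(*d).round(3))
p=plane(C['side'],(403.4,192.9),.197)[0];d=p[:2]-ax;print('tip',p.round(3),np.degrees(np.arctan2(d[1],d[0])).round(1),np.hypot(*d).round(3))
I={n:cv2.imread(f'pics/{n}0.png') for n in C}
# top face of the bar in side: top edge
hsv=cv2.cvtColor(I['scene'],cv2.COLOR_BGR2HSV)
red=cv2.inRange(hsv,(0,170,70),(6,255,255))|cv2.inRange(hsv,(172,170,70),(180,255,255))
c=cv2.cvtColor(I['side'],cv2.COLOR_BGR2HSV)
# side silhouettes' top edge ends
h2=cv2.inRange(c,(0,170,70),(6,255,255))|cv2.inRange(c,(172,170,70),(180,255,255))
b=blob(h2,(345,155,385,185));print(b[np.argmin(b.sum(1))],b[np.argmax(b[:,0]-b[:,1])])
a=cv2.resize(I['scene'][180:300,220:350],(600,554),interpolation=2)
cv2.imwrite('pics/c2.png',a)
o=observe();print(o['tool_rot'].round(3))
E
```

```text
pointer [ 0.488 -0.101  0.022] 159.7 0.099
pointer [ 0.507 -0.111  0.022] 161.4 0.078
pointer [ 0.528 -0.122  0.022] 165.3 0.055
tip [ 0.574 -0.225  0.197] -94.5 0.09
[354 162] [377 166]
[[-0.967  0.256 -0.001]
 [ 0.256  0.967 -0.001]
 [ 0.    -0.001 -1.   ]]
```

View pics/c2.png

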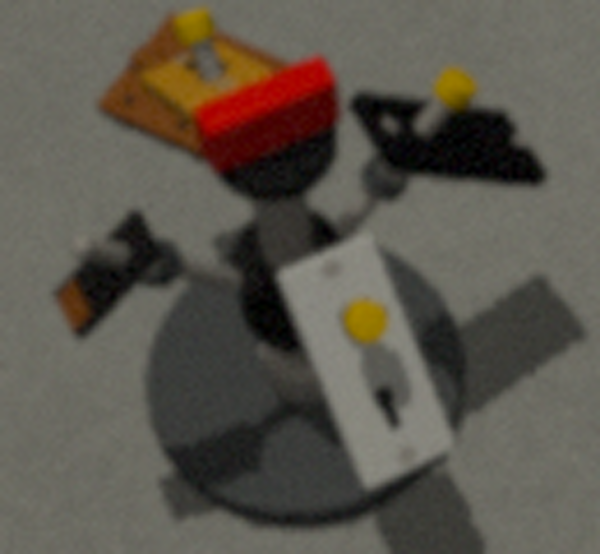

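```bash
cat >> h.py <<'E'
from scipy.spatial.transform import Rotation as Ro
def yawR(a):  # tool down, tool y at world yaw a
    a=np.radians(a);y=np.array([np.cos(a),np.sin(a),0]);z=np.array([0,0,-1.]);return np.c_[np.cross(y,z),y,z]
def hangR(h): # tool over the free hook pointing at world yaw h; tool z = -rod, tool x = up and in
    h=np.radians(h);o=np.array([np.cos(h),np.sin(h),0]);s,c=np.sin(np.radians(40)),np.cos(np.radians(40))
    z=-(s*o+[0,0,c]);x=-c*o+np.array([0,0,s]);return np.c_[x,np.cross(z,x),z]
def plan(P,R,n,P0=None,R0=None):
    o=observe();P0=o['position'] if P0 is None else P0;R0=np.array(o['tool_rot']) if R0 is None else R0
    rv=Ro.from_matrix(R0.T@R).as_rotvec()
    st=(np.array(P)-P0)/n;O=[];Rc=R0
    for i in range(n):
        O.append((Rc.T@st/.04).round(2)+0.);Rc=R0@Ro.from_rotvec(rv*(i+1)/n).as_matrix()
    print('turn/row',(np.degrees(rv)/6/n).round(3),'tot deg',np.degrees(rv).round(1));print([x.tolist() for x in O])
E
python3 - <<'E'
from h import *
plan([.581,-.136,.39],yawR(-4.5),16)
c=camera_info('wrist');W=np.array(c['world_to_cam']);o=observe();R=np.array(o['tool_rot'])
print(R.T@(-W[:3,:3].T@W[:3,3]-o['position']),(W[:3,:3]@R).round(2),c['fx'])
E
```

```text
turn/row [-0.001  0.     0.83 ] tot deg [-0.1  0.  79.7]
[[-0.93, -0.83, -0.29], [-1.0, -0.75, -0.29], [-1.06, -0.66, -0.29], [-1.12, -0.56, -0.29], [-1.16, -0.47, -0.29], [-1.2, -0.36, -0.29], [-1.22, -0.26, -0.29], [-1.24, -0.15, -0.29], [-1.25, -0.04, -0.29], [-1.25, 0.07, -0.29], [-1.24, 0.17, -0.29], [-1.22, 0.28, -0.29], [-1.19, 0.39, -0.29], [-1.15, 0.49, -0.29], [-1.1, 0.59, -0.29], [-1.05, 0.68, -0.29]]
[ 0.07830237 -0.00027357 -0.16795793] [[-0.    1.    0.  ]
 [-0.95  0.   -0.31]
 [-0.31 -0.    0.95]] 302.6877833188041
```

```bash
python3 - <<'E'
from h import *
plan([.581,-.136,.39],yawR(-4.5),20)
E
```

```text
turn/row [-0.001  0.     0.664] tot deg [-0.1  0.  79.7]
[[-0.75, -0.67, -0.23], [-0.79, -0.61, -0.23], [-0.83, -0.56, -0.23], [-0.87, -0.5, -0.23], [-0.9, -0.44, -0.23], [-0.93, -0.37, -0.23], [-0.95, -0.31, -0.23], [-0.97, -0.24, -0.23], [-0.98, -0.17, -0.23], [-0.99, -0.1, -0.23], [-1.0, -0.03, -0.23], [-1.0, 0.04, -0.23], [-0.99, 0.11, -0.23], [-0.98, 0.17, -0.23], [-0.97, 0.24, -0.23], [-0.95, 0.31, -0.23], [-0.93, 0.37, -0.23], [-0.9, 0.44, -0.23], [-0.87, 0.5, -0.23], [-0.83, 0.56, -0.23]]
```

Emit:
drive_tool(offset=[[-0.75, -0.67, -0.23], [-0.79, -0.61, -0.23], [-0.83, -0.56, -0.23], [-0.87, -0.5, -0.23], [-0.9, -0.44, -0.23], [-0.93, -0.37, -0.23], [-0.95, -0.31, -0.23], [-0.97, -0.24, -0.23], [-0.98, -0.17, -0.23], [-0.99, -0.1, -0.23]], turn=[[0, 0, 0.664], [0, 0, 0.664], [0, 0, 0.664], [0, 0, 0.664], [0, 0, 0.664], [0, 0, 0.664], [0, 0, 0.664], [0, 0, 0.664], [0, 0, 0.664], [0, 0, 0.664]], hand=[1, 1, 1, 1, 1, 1, 1, 1, 1, 1], newtons=40)

```text
time_s: 1.4
position: [0.3612, 0.1965, 0.2981]
tool_rot: [[-0.576, 0.817, -0.0], [0.817, 0.576, -0.0], [0.0, -0.0, -1.0]]
ft_force: [0.3, 0.8, -0.1]
grip_width: 0.0853
gripper_force: 0.0
```

Emit:
drive_tool(offset=[[-1.0, -0.03, -0.23], [-1.0, 0.04, -0.23], [-0.99, 0.11, -0.23], [-0.98, 0.17, -0.23], [-0.97, 0.24, -0.23], [-0.95, 0.31, -0.23], [-0.93, 0.37, -0.23], [-0.9, 0.44, -0.23], [-0.87, 0.5, -0.23], [-0.83, 0.56, -0.23]], turn=[[0, 0, 0.664], [0, 0, 0.664], [0, 0, 0.664], [0, 0, 0.664], [0, 0, 0.664], [0, 0, 0.664], [0, 0, 0.664], [0, 0, 0.664], [0, 0, 0.664], [0, 0, 0.664]], hand=[1, 1, 1, 1, 1, 0.6, 0.6, 0.6, 0.6, 0.6])

```text
time_s: 2.65
position: [0.5817, -0.1372, 0.3899]
tool_rot: [[0.081, 0.997, -0.001], [0.997, -0.081, 0.0], [0.0, -0.001, -1.0]]
ft_force: [1.5, 0.2, -0.2]
grip_width: 0.0511
gripper_force: 0.0
```

```bash
python3 - <<'E'
from h import *
o=observe();print(o['position'].round(4),o['tool_rot'].round(3),o['grip_width'],o['time_s'])
c=camera_info('wrist');im=get_image('wrist');cv2.imwrite('pics/w1.png',im)
hsv=cv2.cvtColor(im,cv2.COLOR_BGR2HSV)
red=cv2.inRange(hsv,(0,170,100),(6,255,255))|cv2.inRange(hsv,(172,170,100),(180,255,255))
try:
    b=blob(red,(0,0,640,400));print(cv2.minAreaRect(b),rect(plane(c,b,.245)))
except Exception as e:print(e)
E
```

```text
[ 0.5817 -0.1372  0.3899] [[ 0.081  0.997 -0.001]
 [ 0.997 -0.081  0.   ]
 [ 0.    -0.001 -1.   ]] 0.05114854236206318 2.65
((322.12603759765625, 179.197265625), (54.95951843261719, 16.74956512451172), 83.9909896850586) [ 582.8 -135.4   59.8   17.9   91.7]
```

View pics/w1.png

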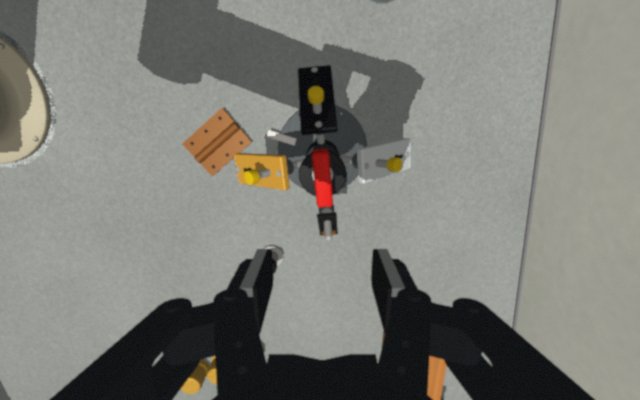

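The wrist view shows the bar at (322,179) with the free hook below it. The pointer's outer end is at about (268,133), and its inner end is at about (294,143).

```bash
python3 - <<'E'
from h import *
c=camera_info('wrist');im=cv2.imread('pics/w1.png')
hsv=cv2.cvtColor(im,cv2.COLOR_BGR2HSV)
m=cv2.inRange(hsv,(0,0,175),(180,50,255))
b=blob(m,(258,122,304,156));r=cv2.minAreaRect(b);print(r,len(b))
print(rect(plane(c,b,.022)))
p=plane(c,[r[0],(268,133)],.022);d=p[:,:2]-[.5828,-.1354];print(p.round(4),np.degrees(np.arctan2(d[:,1],d[:,0])))
# base disc: circle fit of outline of dark disc not needed
plan([.5828,-.1354,.222],yawR(1.7),5)
E
```

```text
((271.5, 132.5), (5.0, 9.0), 90.0) 23
[ 499.8 -102.1   15.8    8.5  175. ]
[[ 0.5    -0.1021  0.022 ]
 [ 0.4938 -0.1024  0.022 ]] [158.10941468 159.66839067]
turn/row [-0.002  0.001 -0.223] tot deg [-0.1  0.  -6.7]
[[0.03, 0.0, 0.84], [0.03, 0.0, 0.84], [0.03, 0.0, 0.84], [0.03, 0.0, 0.84], [0.03, 0.0, 0.84]]
```

Emit:
drive_tool(offset=[[0.03, 0.0, 0.84], [0.03, 0.0, 0.84], [0.03, 0.0, 0.84], [0.03, 0.0, 0.84], [0.03, 0.0, 0.84], [0, 0, 0], [0, 0, 0], [0, 0, 0], [0, 0, 0], [0, 0, 0]], turn=[[0, 0, -0.223], [0, 0, -0.223], [0, 0, -0.223], [0, 0, -0.223], [0, 0, -0.223], [0, 0, 0], [0, 0, 0], [0, 0, 0], [0, 0, 0], [0, 0, 0]], hand=[0.6, 0.6, 0.6, 0.6, 0.6, 0.6, 0.0, 0.0, 0.0, 0.0])

```text
time_s: 3.95
position: [0.5815, -0.1301, 0.2223]
tool_rot: [[-0.038, 0.999, 0.001], [0.999, 0.038, -0.0], [-0.0, 0.001, -1.0]]
ft_force: [-0.2, -0.2, -0.2]
grip_width: 0.0
gripper_force: 0.0
```

```bash
python3 - <<'E'
from h import *
o=observe();print(o['position'].round(4),o['tool_rot'].round(3),o['grip_width'],o['gripper_force'],o['ft_force'],o['q'].round(1))
c=camera_info('wrist');im=cv2.imread('pics/w1.png')
# camera pose of w1: rebuild from its tool pose
R=np.array([[.081,.997,-.001],[.997,-.081,0],[0,-.001,-1]]);P=np.array([.5817,-.1372,.3899])
W=np.array(c['world_to_cam']);Rc=W[:3,:3]@np.array(o['tool_rot']);t=np.array(o['tool_rot']).T@(-W[:3,:3].T@W[:3,3]-o['position'])
M=np.eye(4);M[:3,:3]=Rc@R.T;M[:3,3]=-M[:3,:3]@(P+R@t);c['world_to_cam']=M
print(plane(c,(322.1,179.2),.245))
hsv=cv2.cvtColor(im,cv2.COLOR_BGR2HSV)
print(hsv[126:152:2,260:304:3,2])
for v in (130,145,160):
    b=blob(cv2.inRange(hsv,(0,0,v),(180,80,255)),(264,126,304,156));print(v,rect(plane(c,b,.021)))
side=camera_info('side');s=cv2.imread('pics/side0.png');h=cv2.cvtColor(s,cv2.COLOR_BGR2HSV)
for v in (115,130,145):
    b=blob(cv2.inRange(h,(0,0,v),(180,80,255)),(328,248,352,272));print(v,cv2.minAreaRect(b),rect(plane(side,b,.021)))
E
```

```text
[ 0.5815 -0.1301  0.2223] [[-0.038  0.999  0.001]
 [ 0.999  0.038 -0.   ]
 [-0.     0.001 -1.   ]] 2.2403792262093836e-06 0.0 [-0.17331845 -0.24295165 -0.17237329] [-24.   25.9  64.9  -0.   89.1 -26.2]
[[ 0.58299514 -0.13463422  0.245     ]]
[[156 157 154 159 157 163 165 159 107 110 107 111 110 101  16]
 [156 158 160 158 114 139 155 147 107 109 109 109 109 102  16]
 [160 160 160 208 132 102 110 120 109 109 108 104  93  84  17]
 [156 160 162 240 234 201 127  94  98  89  69  66  57  54  16]
 [156 162 137 239 240 207 145 119  88  60  57  58  56  55  33]
 [158 159 111 163 164 151 139 141 136 118  89  65  55  54  56]
 [156 157  99 101 122 136 141 141 143 142 139 125  78  55  56]
 [158 159 101  96  98 100 115 131 142 142 144 143  84  55  55]
 [157 157 103  94  92  93  73  71 106 125 142 142  69  56  58]
 [160 154  98  93  93  92  67  57  57  68  98 124  61  58  59]
 [162 156 108  94  91  91  66  58  56  55  55  63  56  56  56]
 [160 159 120  91  90  90  63  54  55  55  58  54  57  56  54]
 [160 156 122  94  91  92  65  57  56  53  56  56  55  55  56]]
130 [ 508.7 -112.    53.8   46.5  175.4]
145 [500.8 -96.5  31.9  16.9 175.4]
160 [495.6 -98.7  20.   13.4 139.5]
115 ((332.0, 266.0), (8.0, 10.0), 0.0) [489.6 -97.3  32.9  18.5  18.7]
130 ((331.5, 264.5), (7.0, 5.0), 0.0) [493.8 -94.7  16.6  16.1  18.7]
145 ((333.0000305175781, 265.0000305175781), (2.8284268379211426, 4.242640495300293), 45.0) [493.4 -98.4  10.9   7.4 163.8]
```

```bash
python3 - <<'E'
from h import *
o=observe();print(o['position'].round(4),o['grip_width'],o['time_s'])
a=get_image('side');b=get_image('wrist')
cv2.imwrite('pics/g1.png',np.vstack([cv2.resize(a[100:300,240:500],(520,400)),b[150:350,60:580]]))
o=observe();print(o['position'].round(4),o['grip_width'],o['time_s'])
E
```

```text
[ 0.5815 -0.1301  0.2223] 2.2403792262093836e-06 3.95
[ 0.5814 -0.1301  0.2221] 0.000212184157947201 4.05
```

View pics/g1.png

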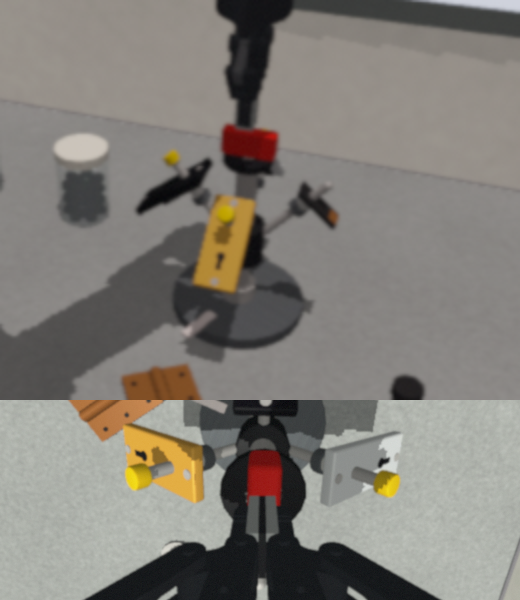

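```bash
python3 - <<'E'
from h import *
o=observe();P=o['position']
for n in ('side','scene','wrist'):
    im=get_image(n);c=camera_info(n)
    hsv=cv2.cvtColor(im,cv2.COLOR_BGR2HSV)
    red=cv2.inRange(hsv,(0,170,60),(6,255,255))|cv2.inRange(hsv,(172,170,60),(180,255,255))
    bb=dict(side=(340,140,400,200),scene=(250,170,310,230),wrist=(200,150,440,400))[n]
    b=blob(red,bb);print(n,'tcp',proj(c,P).round(1),'top ctr',proj(c,[.5828,-.1354,.245]).round(1),'red bbox',cv2.boundingRect(b),cv2.minAreaRect(b))
    if n=='scene':S=im
    print(' bar corners top',proj(c,[[.583+dx*.009,-.135+dy*.03,.245] for dx in(-1,1) for dy in(-1,1)]).round(0).tolist())
cv2.imwrite('pics/g2.png',cv2.resize(S[110:260,210:360],(600,600),interpolation=2))
E
```

```text
side tcp [[361.6 173.3]] top ctr [[364.9 164.1]] red bbox (352, 163, 26, 18) ((364.1891784667969, 171.3648681640625), (26.13943862915039, 14.467110633850098), 9.462322235107422)
 bar corners top [[378.0, 168.0], [350.0, 164.0], [379.0, 164.0], [352.0, 160.0]]
scene tcp [[280.  205.1]] top ctr [[276.7 199.5]] red bbox (263, 193, 30, 24) ((277.4171447753906, 204.798828125), (13.761384963989258, 31.058305740356445), 67.61986541748047)
 bar corners top [[260.0, 202.0], [289.0, 190.0], [264.0, 209.0], [293.0, 197.0]]
wrist tcp [[321.  239.9]] top ctr [[323.2 267. ]] red bbox (307, 200, 36, 56) ((324.23455810546875, 226.98233032226562), (35.18855285644531, 54.21298599243164), 3.8140745162963867)
 bar corners top [[306.0, 312.0], [308.0, 214.0], [337.0, 313.0], [344.0, 215.0]]
```

View pics/g2.png

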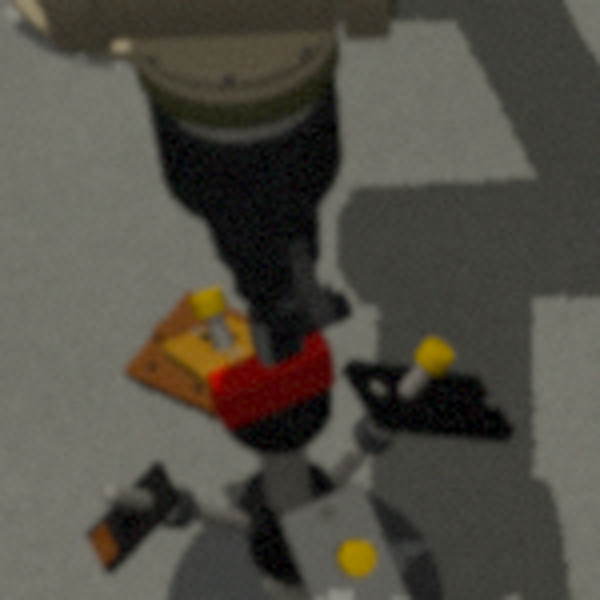

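The shut fingers end on top of the bar, near scene pixel (277,199), so they did not go round it. They seem to end about 20 mm behind the reported TCP. I'll open, go about 15 mm lower while watching the force, and close again.

Emit:
drive_tool(offset=[[-0.13, 0.03, 0], [0, 0, 0], [0, 0, 0], [0, 0, 0.07], [0, 0, 0.07], [0, 0, 0.07], [0, 0, 0.07], [0, 0, 0], [0, 0, 0], [0, 0, 0]], turn=[[0, 0, 0], [0, 0, 0], [0, 0, 0], [0, 0, 0], [0, 0, 0], [0, 0, 0], [0, 0, 0], [0, 0, 0], [0, 0, 0], [0, 0, 0]], hand=[0.7, 0.7, 0.7, 0.7, 0.7, 0.7, 0.7, 0, 0, 0])

```text
time_s: 5.45
position: [0.5822, -0.1353, 0.211]
tool_rot: [[-0.038, 0.999, -0.001], [0.999, 0.038, -0.0], [-0.0, -0.001, -1.0]]
ft_force: [-3.7, 0.6, 2.5]
grip_width: 0.0168
gripper_force: 39.9
```

```bash
python3 - <<'E'
from h import *
o=observe();c=camera_info('wrist')
R=np.array([[.081,.997,-.001],[.997,-.081,0],[0,-.001,-1]]);P=np.array([.5817,-.1372,.3899])
W=np.array(c['world_to_cam']);To=np.array(o['tool_rot']);Rc=W[:3,:3]@To;t=To.T@(-W[:3,:3].T@W[:3,3]-o['position'])
M=np.eye(4);M[:3,:3]=Rc@R.T;M[:3,3]=-M[:3,:3]@(P+R@t);c['world_to_cam']=M
p=plane(c,[(269,132.8),(275,134.8),(281,137.3),(293,141)],.021);d=p[:,:2]-[.5828,-.135];print(p.round(4),np.degrees(np.arctan2(d[:,1],d[:,0])).round(1))
e=p[0]-p[-1];print(np.degrees(np.arctan2(e[1],e[0])))
E
```

```text
[[ 0.4935 -0.0989  0.021 ]
 [ 0.5034 -0.1032  0.021 ]
 [ 0.5133 -0.1083  0.021 ]
 [ 0.5335 -0.1163  0.021 ]] [158.  158.1 159.  159.2]
156.5518429762069
```

Emit:
drive_tool(offset=[[0, 0, 0], [0, 0, 0], [0, 0, 0], [0, 0, 0], [0, 0, 0], [0, 0, 0], [0, 0, 0], [0, 0, 0], [0, 0, 0], [0, 0, 0]], turn=[[0, 0, 0.95], [0, 0, 0.95], [0, 0, 0.95], [0, 0, 0.95], [0, 0, 0.95], [0, 0, 0.95], [0, 0, 0.95], [0, 0, 0.95], [0, 0, 0.95], [0, 0, 0.95]], hand=[0, 0, 0, 0, 0, 0, 0, 0, 0, 0])

```text
time_s: 6.7
position: [0.5825, -0.1354, 0.2111]
tool_rot: [[0.819, 0.574, -0.0], [0.574, -0.819, -0.001], [-0.001, 0.0, -1.0]]
ft_force: [-3.2, -1.6, 2.0]
grip_width: 0.0168
gripper_force: 39.8
```

Emit:
drive_tool(offset=[[0, 0, 0], [0, 0, 0], [0, 0, 0], [0, 0, 0], [0, 0, 0], [0, 0, 0], [0, 0, 0], [0, 0, 0], [0, 0, 0], [0, 0, 0]], turn=[[0, 0, 1.0], [0, 0, 1.0], [0, 0, 1.0], [0, 0, 1.0], [0, 0, 1.0], [0, 0, 1.0], [0, 0, 1.0], [0, 0, 1.0], [0, 0, 1.0], [0, 0, 0.53]], hand=[0, 0, 0, 0, 0, 0, 0, 0, 0, 0])

```text
time_s: 7.95
position: [0.5825, -0.1356, 0.211]
tool_rot: [[0.926, -0.377, -0.0], [-0.377, -0.926, -0.001], [0.0, 0.001, -1.0]]
ft_force: [-3.0, -2.4, 2.3]
grip_width: 0.0166
gripper_force: 39.7
```

Emit:
drive_tool(offset=[[0, 0, 0], [0, 0, 0], [0, 0, 0], [0, 0, 0], [0, 0, 0], [0, 0, -0.8], [0, 0, -0.9], [0, 0, -0.9], [0, 0, -0.9], [0, 0, -0.9]], turn=[[0, 0, 0], [0, 0, 0], [0, 0, 0], [0, 0, 0], [0, 0, 0], [0, 0, 0], [0, 0, 0], [0, 0, 0], [0, 0, 0], [0, 0, 0]], hand=[0, 0, 0.6, 0.6, 0.6, 0.6, 0.6, 0.6, 0.6, 0.6])

```text
time_s: 9.2
position: [0.5827, -0.135, 0.388]
tool_rot: [[0.927, -0.374, 0.0], [-0.374, -0.927, 0.0], [0.0, -0.0, -1.0]]
ft_force: [0.4, -0.9, 1.0]
grip_width: 0.0512
gripper_force: 0.0
```

```bash
python3 - <<'E'
from h import *
o=observe();print(o['position'].round(4),o['tool_rot'].round(3),o['q'].round(1),o['time_s'])
c=camera_info('wrist');im=get_image('wrist')
hsv=cv2.cvtColor(im,cv2.COLOR_BGR2HSV)
red=cv2.inRange(hsv,(0,170,100),(6,255,255))|cv2.inRange(hsv,(172,170,100),(180,255,255))
b=blob(red,(150,50,500,400));print(rect(plane(c,b,.245)),cv2.boundingRect(b))
s=get_image('side')
cv2.imwrite('pics/w2.png',np.vstack([im[80:380,120:520],cv2.resize(s[150:300,280:430],(400,300),interpolation=2)[:300]]))
cv2.imwrite('pics/w2f.png',im);cv2.imwrite('pics/s2f.png',s)
E
```

```text
[ 0.5827 -0.135   0.388 ] [[ 0.927 -0.374  0.   ]
 [-0.374 -0.927  0.   ]
 [ 0.    -0.    -1.   ]] [-24.4  24.7  40.6   0.  114.7  87.6] 9.2
[ 584.3 -137.4   59.7   17.   157.6] (315, 153, 17, 56)
```

View pics/w2.png

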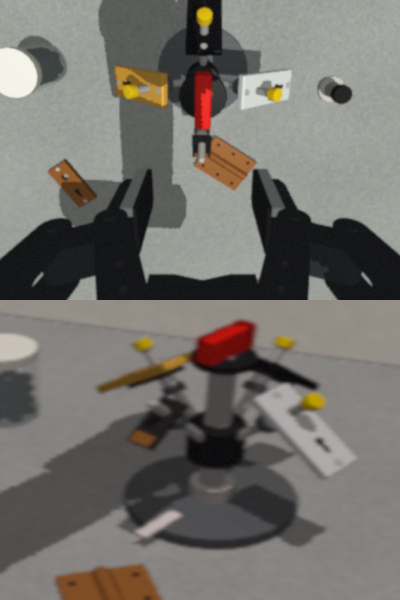

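The wrist crop shows the free hook lying over the hidden pointer, with the bar at 157.6°, so it is lined up; the plate is at about wrist pixel (192,263). The side crop agrees.

```bash
python3 - <<'E'
from h import *
plan([.489,.200,.24],yawR(11-90),10)
E
```

```text
turn/row [ 0.002 -0.007 -0.55 ] tot deg [  0.1  -0.4 -33. ]
[[-0.54, -0.69, 0.37], [-0.49, -0.72, 0.37], [-0.45, -0.75, 0.37], [-0.41, -0.77, 0.37], [-0.36, -0.79, 0.37], [-0.32, -0.81, 0.37], [-0.27, -0.83, 0.38], [-0.22, -0.84, 0.38], [-0.17, -0.85, 0.38], [-0.12, -0.86, 0.38]]
```

Emit:
drive_tool(offset=[[-0.54, -0.69, 0.37], [-0.49, -0.72, 0.37], [-0.45, -0.75, 0.37], [-0.41, -0.77, 0.37], [-0.36, -0.79, 0.37], [-0.32, -0.81, 0.37], [-0.27, -0.83, 0.37], [-0.22, -0.84, 0.37], [-0.17, -0.85, 0.37], [-0.12, -0.86, 0.37]], turn=[[0, 0, -0.55], [0, 0, -0.55], [0, 0, -0.55], [0, 0, -0.55], [0, 0, -0.55], [0, 0, -0.55], [0, 0, -0.55], [0, 0, -0.55], [0, 0, -0.55], [0, 0, -0.55]], hand=[0.6, 0.8, 0.8, 0.8, 0.8, 0.8, 0.8, 0.8, 0.8, 0.8])

```text
time_s: 10.55
position: [0.4872, 0.2012, 0.2376]
tool_rot: [[0.981, 0.193, -0.001], [0.193, -0.981, 0.0], [-0.001, -0.0, -1.0]]
ft_force: [0.7, 0.5, -0.2]
grip_width: 0.0686
gripper_force: 0.0
```

```bash
cat > pl.py <<'E'
from h import *
import sys
get_image('side');get_image('side')
o=observe();print(o['position'].round(4),o['tool_rot'].round(3),o['ft_force'].round(2),o['time_s'])
c=camera_info('wrist');im=get_image('wrist');cv2.imwrite('pics/'+sys.argv[1],im)
hsv=cv2.cvtColor(im,cv2.COLOR_BGR2HSV)
m=cv2.inRange(hsv,(4,110,40),(22,255,255));b=blob(m,(220,20,420,300));print(cv2.boundingRect(b))
print('plate',rect(plane(c,b,.0085)))
mm=np.zeros_like(m);cv2.drawContours(mm,[b],-1,255,-1);k=cv2.bitwise_and(mm,cv2.bitwise_not(m))
n,_,st,ce=cv2.connectedComponentsWithStats(k)
for i in range(1,n):
    if st[i,4]>15:print('hole',st[i],ce[i].round(1),plane(c,ce[i],.009)[0].round(4))
E
python3 pl.py w3.png
```

```text
[0.486  0.2024 0.2367] [[ 0.981  0.195 -0.004]
 [ 0.195 -0.981  0.   ]
 [-0.004 -0.001 -1.   ]] [ 0.44 -1.06  0.16] 10.65
(307, 143, 33, 73)
plate [468.1 196.5  99.3  42.   11.3]
hole [320 145   8   8  50] [323.4 148.5] [0.51   0.2045 0.009 ]
hole [318 159  11  10  92] [323.2 163.6] [0.4905 0.2008 0.009 ]
hole [321 190   5  12  38] [322.9 194.3] [0.449  0.1929 0.009 ]
```

View pics/w3.png

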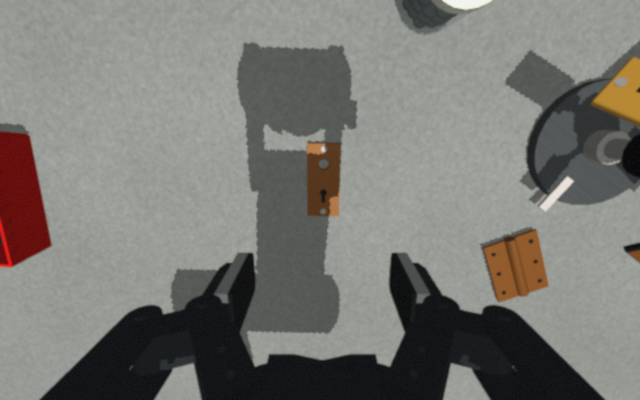

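The wrist view shows the plate with its round hole at (323,164), keyhole at (323,194). Nothing is near it, so I'm descending.

Emit:
drive_tool(offset=[[0.08, 0.06, 0.86], [0, 0, 0.86], [0, 0, 0.86], [0, 0, 0.86], [0, 0, 0.86], [0, 0, 0.86], [0, 0, 0], [0, 0, 0], [0, 0, 0], [0, 0, 0]], turn=[[0, 0, 0], [0, 0, 0], [0, 0, 0], [0, 0, 0], [0, 0, 0], [0, 0, 0], [0, 0, 0], [0, 0, 0], [0, 0, 0], [0, 0, 0]], hand=[0.8, 0.8, 0.8, 0.8, 0.8, 0.8, 0.8, 0.8, 0.8, 0.8])

```text
time_s: 11.95
position: [0.4921, 0.1983, 0.0332]
tool_rot: [[0.982, 0.191, 0.002], [0.191, -0.982, 0.0], [0.002, 0.0, -1.0]]
ft_force: [0.8, -0.4, -0.3]
grip_width: 0.0684
gripper_force: 0.0
```

```bash
python3 - <<'E'
from h import *
o=observe();print(o['position'].round(4),o['tool_rot'].round(3),o['ft_force'].round(2))
c=camera_info('wrist');im=get_image('wrist');cv2.imwrite('pics/w4.png',im)
hsv=cv2.cvtColor(im,cv2.COLOR_BGR2HSV)
print('expect hole',proj(c,[.4897,.2007,.01]),'tcp',proj(c,o['position']),'foot/top ends',proj(c,[[.5172,.2062,.01],[.419,.187,.01]]))
s=get_image('side')[200:320,140:300]
cv2.imwrite('pics/w4c.png',np.hstack([im[150:400,170:470],cv2.resize(s,(333,250),interpolation=2)]))
E
```

```text
[0.4921 0.1983 0.0332] [[ 0.982  0.191  0.002]
 [ 0.191 -0.982  0.   ]
 [ 0.002  0.    -1.   ]] [ 0.77 -0.43 -0.28]
expect hole [[316.84316269 229.1765022 ]] tcp [[320.82372358 241.25972005]] foot/top ends [[316.39396374 189.58408081]
 [317.27204712 317.27391131]]
```

View pics/w4c.png

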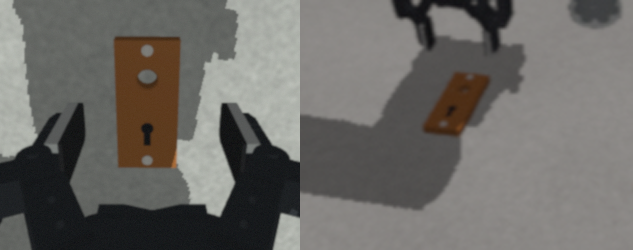

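Hole at about wrist pixel (317,227), as expected. The open tips stand well above the reported TCP, so I'm lowering further while checking the force.

Emit:
drive_tool(offset=[[-0.05, -0.07, 0.3], [0, 0, 0.2], [0, 0, 0.1], [0, 0, 0.05], [0, 0, 0], [0, 0, 0], [0, 0, 0], [0, 0, 0], [0, 0, 0], [0, 0, 0]], turn=[[0, 0, 0], [0, 0, 0], [0, 0, 0], [0, 0, 0], [0, 0, 0], [0, 0, 0], [0, 0, 0], [0, 0, 0], [0, 0, 0], [0, 0, 0]], hand=[0.8, 0.8, 0.8, 0.8, 0.65, 0.65, 0.65, 0.65, 0.65, 0.65])

```text
time_s: 13.3
position: [0.4891, 0.2007, 0.0063]
tool_rot: [[0.982, 0.191, 0.0], [0.191, -0.982, -0.0], [0.0, 0.0, -1.0]]
ft_force: [-0.4, 0.4, 1.0]
grip_width: 0.0553
gripper_force: 0.0
```

Emit:
drive_tool(offset=[[0, 0, 0.05], [0, 0, 0.05], [0, 0, 0], [0, 0, 0], [0, 0, 0], [0, 0, 0], [0, 0, 0], [0, 0, 0], [0, 0, 0], [0, 0, 0]], turn=[[0, 0, 0], [0, 0, 0], [0, 0, 0], [0, 0, 0], [0, 0, 0], [0, 0, 0], [0, 0, 0], [0, 0, 0], [0, 0, 0], [0, 0, 0]], hand=[0.65, 0.65, 0.65, 0.65, 0.65, 0.65, 0.65, 0.65, 0.65, 0.65])

```text
time_s: 14.55
position: [0.4891, 0.2007, 0.0023]
tool_rot: [[0.982, 0.191, -0.0], [0.191, -0.982, -0.0], [-0.0, 0.0, -1.0]]
ft_force: [0.4, -0.6, -0.5]
grip_width: 0.0555
gripper_force: 0.0
```

Emit:
drive_tool(offset=[[0, 0, 0], [0, 0, 0.05], [0, 0, 0.05], [0, 0, 0], [0, 0, 0], [0, 0, 0], [0, 0, 0], [0, 0, 0], [0, 0, 0], [0, 0, 0]], turn=[[0, 0, 0], [0, 0, 0], [0, 0, 0], [0, 0, 0], [0, 0, 0], [0, 0, 0], [0, 0, 0], [0, 0, 0], [0, 0, 0], [0, 0, 0]], hand=[0.58, 0.58, 0.58, 0.58, 0.58, 0.58, 0.58, 0.58, 0.58, 0.58])

```text
time_s: 15.8
position: [0.4891, 0.2007, -0.0017]
tool_rot: [[0.982, 0.191, 0.0], [0.191, -0.982, 0.0], [0.0, 0.0, -1.0]]
ft_force: [1.6, -0.4, 0.1]
grip_width: 0.0496
gripper_force: 0.0
```

```bash
python3 - <<'E'
from h import *
o=observe();print(o['position'].round(4),o['ft_force'].round(2),o['grip_width'])
s=get_image('side');w=get_image('wrist')
cv2.imwrite('pics/g5.png',np.hstack([cv2.resize(s[200:290,160:270],(550,450),interpolation=2),cv2.resize(w[180:330,250:390],(250,450)) ]))
E
```

```text
[ 0.4891  0.2007 -0.0017] [ 1.56 -0.42  0.13] 0.04960669332600362
```

View pics/g5.png

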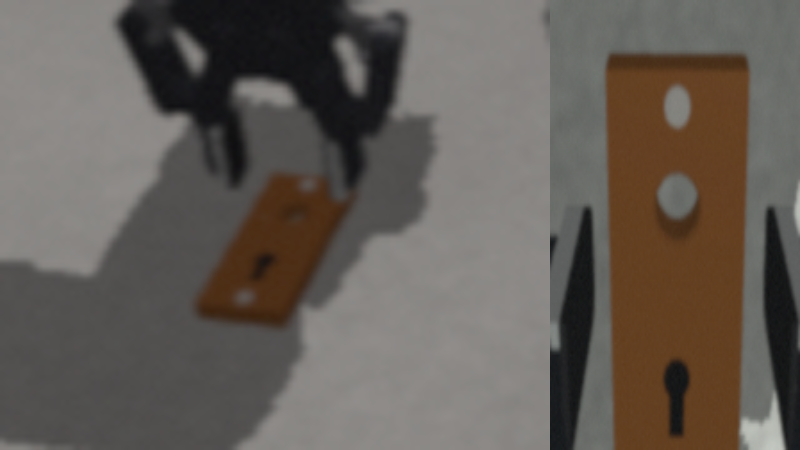

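The fingertips (wrist row ~249) are still about 15 mm above the shelf. Lowering in small steps. My picture budget is used up, so I'm working from numbers from here.

Emit:
drive_tool(offset=[[0, 0, 0.05], [0, 0, 0.05], [0, 0, 0.05], [0, 0, 0], [0, 0, 0], [0, 0, 0], [0, 0, 0], [0, 0, 0], [0, 0, 0], [0, 0, 0]], turn=[[0, 0, 0], [0, 0, 0], [0, 0, 0], [0, 0, 0], [0, 0, 0], [0, 0, 0], [0, 0, 0], [0, 0, 0], [0, 0, 0], [0, 0, 0]], hand=[0.58, 0.58, 0.58, 0.58, 0.58, 0.58, 0.58, 0.58, 0.58, 0.58])

```text
time_s: 17.15
position: [0.4891, 0.2007, -0.0077]
tool_rot: [[0.982, 0.191, -0.0], [0.191, -0.982, 0.0], [-0.0, -0.0, -1.0]]
ft_force: [0.1, 0.3, -0.1]
grip_width: 0.0495
gripper_force: 0.0
```

Emit:
drive_tool(offset=[[0, 0, 0.05], [0, 0, 0.03], [0, 0, 0], [0, 0, 0], [0, 0, 0], [0, 0, 0], [0, 0, 0], [0, 0, 0], [0, 0, 0], [0, 0, 0]], turn=[[0, 0, 0], [0, 0, 0], [0, 0, 0], [0, 0, 0], [0, 0, 0], [0, 0, 0], [0, 0, 0], [0, 0, 0], [0, 0, 0], [0, 0, 0]], hand=[0.58, 0.58, 0.58, 0.58, 0.58, 0.0, 0.0, 0.0, 0.0, 0.0], newtons=60)

```text
time_s: 18.4
position: [0.4891, 0.2006, -0.0109]
tool_rot: [[0.982, 0.191, -0.0], [0.191, -0.982, -0.0], [-0.0, 0.0, -1.0]]
ft_force: [0.7, -0.2, -0.8]
grip_width: -0.0001
gripper_force: 0.0
```

Emit:
drive_tool(offset=[[0, 0, 0], [0, 0, 0], [0, 0, 0], [0, 0, 0], [0, 0, 0.05], [0, 0, 0.05], [0, 0, 0.05], [0, 0, 0], [0, 0, 0], [0, 0, 0]], turn=[[0, 0, 0], [0, 0, 0], [0, 0, 0], [0, 0, 0], [0, 0, 0], [0, 0, 0], [0, 0, 0], [0, 0, 0], [0, 0, 0], [0, 0, 0]], hand=[0.6, 0.6, 0.6, 0.6, 0.6, 0.6, 0.6, 0.6, 0.6, 0.6])

```text
time_s: 19.65
position: [0.4892, 0.2006, -0.0168]
tool_rot: [[0.982, 0.191, 0.0], [0.191, -0.982, -0.0], [0.0, 0.0, -1.0]]
ft_force: [-0.2, -0.3, 0.5]
grip_width: 0.0515
gripper_force: 0.0
```

```bash
sed -i 's/(220,20,420,300)/(220,150,420,399)/' pl.py; python3 pl.py w5.png; python3 - <<'E'
from h import *
c=camera_info('wrist');print(proj(c,[[.4897,.2007,.01],[.5172,.2062,.01]]))
E
```

```text
[ 0.4891  0.2007 -0.0168] [[ 0.982  0.191  0.   ]
 [ 0.191 -0.982  0.   ]
 [ 0.     0.    -1.   ]] [-0.74 -0.59  0.18] 19.75
(278, 207, 87, 152)
plate [472.7 197.6  94.8  43.9  10.7]
hole [313 218  17  16 225] [320.9 225.6] [0.5096 0.2045 0.009 ]
hole [309 250  25  16 312] [320.8 257.4] [0.492  0.2012 0.009 ]
hole [314 317  14  26 234] [320.3 328.4] [0.4476 0.1929 0.009 ]
[[320.83282813 262.30894438]
 [320.46727315 211.8480063 ]]
```

Emit:
drive_tool(offset=[[0, 0, 0.05], [0, 0, 0.05], [0, 0, 0.05], [0, 0, 0], [0, 0, 0], [0, 0, 0], [0, 0, 0], [0, 0, 0], [0, 0, 0], [0, 0, 0]], turn=[[0, 0, 0], [0, 0, 0], [0, 0, 0], [0, 0, 0], [0, 0, 0], [0, 0, 0], [0, 0, 0], [0, 0, 0], [0, 0, 0], [0, 0, 0]], hand=[0.6, 0.6, 0.6, 0.6, 0.6, 0.6, 0.6, 0.6, 0.6, 0.6])

```text
time_s: 21.05
position: [0.4891, 0.2007, -0.0229]
tool_rot: [[0.982, 0.191, 0.0], [0.191, -0.982, -0.0], [0.0, 0.0, -1.0]]
ft_force: [0.1, 0.3, 0.5]
grip_width: 0.0511
gripper_force: 0.0
```

Emit:
drive_tool(offset=[[0, 0, 0.05], [0, 0, 0.05], [0, 0, 0], [0, 0, 0], [0, 0, 0], [0, 0, 0], [0, 0, 0], [0, 0, 0], [0, 0, 0], [0, 0, 0]], turn=[[0, 0, 0], [0, 0, 0], [0, 0, 0], [0, 0, 0], [0, 0, 0], [0, 0, 0], [0, 0, 0], [0, 0, 0], [0, 0, 0], [0, 0, 0]], hand=[0.6, 0.6, 0.6, 0.6, 0.6, 0.6, 0.6, 0.6, 0.6, 0.6])

```text
time_s: 22.3
position: [0.4891, 0.2007, -0.0269]
tool_rot: [[0.982, 0.191, -0.0], [0.191, -0.982, -0.0], [-0.0, 0.0, -1.0]]
ft_force: [1.3, 0.2, 0.3]
grip_width: 0.0513
gripper_force: 0.0
```

Emit:
drive_tool(offset=[[0, 0, 0.05], [0, 0, 0], [0, 0, 0], [0, 0, 0], [0, 0, 0], [0, 0, 0], [0, 0, 0], [0, 0, 0], [0, 0, 0], [0, 0, 0]], turn=[[0, 0, 0], [0, 0, 0], [0, 0, 0], [0, 0, 0], [0, 0, 0], [0, 0, 0], [0, 0, 0], [0, 0, 0], [0, 0, 0], [0, 0, 0]], hand=[0.6, 0.6, 0.6, 0.4, 0.4, 0.4, 0.4, 0.4, 0.4, 0.4])

```text
time_s: 23.55
position: [0.4903, 0.2009, -0.0271]
tool_rot: [[0.982, 0.191, 0.003], [0.191, -0.982, 0.001], [0.004, 0.0, -1.0]]
ft_force: [-2.8, -0.7, 19.5]
grip_width: 0.0422
gripper_force: 67.7
```

Gripped: opening 42 mm, with the tips just on the shelf. Lifting.

Emit:
drive_tool(offset=[[0, 0, -0.1], [0, 0, -0.3], [0, 0, -0.7], [0, 0, -0.9], [0, 0, -0.9], [0, 0, -0.9], [0, 0, -0.9], [0, 0, -0.6], [0, 0, 0], [0, 0, 0]], turn=[[0, 0, 0], [0, 0, 0], [0, 0, 0], [0, 0, 0], [0, 0, 0], [0, 0, 0], [0, 0, 0], [0, 0, 0], [0, 0, 0], [0, 0, 0]], hand=[0.4, 0.4, 0.4, 0.4, 0.4, 0.4, 0.4, 0.4, 0.4, 0.4], newtons=80)

```text
time_s: 24.8
position: [0.4884, 0.2005, 0.1819]
tool_rot: [[0.982, 0.191, -0.002], [0.191, -0.982, -0.0], [-0.002, -0.0, -1.0]]
ft_force: [0.8, -0.5, -2.1]
grip_width: 0.0419
gripper_force: 81.5
```

```bash
cat >> h.py <<'E'
AX=np.array([.583,-.136,0]);H=157.6
def rodpt(s,ax=AX,h=H):
    a=np.radians(h);o=np.array([np.cos(a),np.sin(a),0]);t=np.radians(40)
    return ax+o*(.068+s*np.sin(t))+[0,0,.169+s*np.cos(t)]
HT=np.array([-.0006,0,-.032])  # plate hole in the tool frame
def tcp(s,R=None,dx=0,dy=0):
    R=hangR(H) if R is None else R
    return rodpt(s)-R@(HT-[dx,dy,0])
E
python3 - <<'E'
from h import *
o=observe();P=o['position'];R=np.array(o['tool_rot']);print(P.round(4),R.round(3),o['grip_width'],o['gripper_force'],o['ft_force'].round(2))
c=camera_info('wrist');im=get_image('wrist');hsv=cv2.cvtColor(im,cv2.COLOR_BGR2HSV)
m=cv2.inRange(hsv,(4,110,30),(22,255,255));b=blob(m,(200,100,440,399))
mm=np.zeros_like(m);cv2.drawContours(mm,[b],-1,255,-1);k=cv2.bitwise_and(mm,cv2.bitwise_not(m))
n,_,st,ce=cv2.connectedComponentsWithStats(k)
print(cv2.boundingRect(b),[(st[i],ce[i].round(1)) for i in range(1,n) if st[i,4]>15])
print('expect hole',proj(c,P+R@(HT+[0,0,-.005])),'top edge',proj(c,P+R@(HT+[.028,0,-.005])))
print(tcp(62).round(4) if 0 else tcp(.062).round(4))
plan(tcp(.067),hangR(H),10)
E
```

```text
[0.4884 0.2005 0.1819] [[ 0.982  0.191 -0.002]
 [ 0.191 -0.982 -0.   ]
 [-0.002 -0.    -1.   ]] 0.04191024370608305 81.54296904802322 [ 0.78 -0.48 -2.08]
(276, 215, 93, 144) [(array([314, 227,  18,  18, 251], dtype=int32), array([322.4, 235.5])), (array([309, 261,  27,  16, 332], dtype=int32), array([322.3, 268.3]))]
expect hole [[320.65513274 274.62877224]] top edge [[320.58024543 221.66674002]]
[ 0.5027 -0.1029  0.1924]
turn/row [-0.194  0.65   0.534] tot deg [-11.6  39.   32. ]
[[-0.12, 0.75, -0.04], [-0.07, 0.75, -0.03], [-0.03, 0.76, -0.02], [0.01, 0.76, 0.0], [0.06, 0.75, 0.02], [0.1, 0.75, 0.04], [0.13, 0.74, 0.06], [0.17, 0.73, 0.09], [0.2, 0.72, 0.11], [0.24, 0.7, 0.14]]
```

Emit:
drive_tool(offset=[[-0.12, 0.75, -0.04], [-0.07, 0.75, -0.03], [-0.03, 0.76, -0.02], [0.01, 0.76, 0.0], [0.06, 0.75, 0.02], [0.1, 0.75, 0.04], [0.13, 0.74, 0.06], [0.17, 0.73, 0.09], [0.2, 0.72, 0.11], [0.24, 0.7, 0.14]], turn=[[-0.194, 0.65, 0.534], [-0.194, 0.65, 0.534], [-0.194, 0.65, 0.534], [-0.194, 0.65, 0.534], [-0.194, 0.65, 0.534], [-0.194, 0.65, 0.534], [-0.194, 0.65, 0.534], [-0.194, 0.65, 0.534], [-0.194, 0.65, 0.534], [-0.194, 0.65, 0.534]], hand=[0.4, 0.4, 0.4, 0.4, 0.4, 0.4, 0.4, 0.4, 0.4, 0.4])

```text
time_s: 26.1
position: [0.4995, -0.102, 0.1967]
tool_rot: [[0.706, -0.383, 0.596], [-0.294, -0.924, -0.246], [0.644, -0.002, -0.765]]
ft_force: [0.9, -0.3, -3.0]
grip_width: 0.0418
gripper_force: 81.6
```

```bash
sed -i 's/-.0006,0,-.032/0,0,-.032/' h.py; cat > chk.py <<'E'
from h import *
import sys
for _ in range(3): get_image('side')
o=observe();P=o['position'];R=np.array(o['tool_rot'])
Rt=hangR(H);D=R.T@(tcp(.067)-P)*1000
print(P.round(4),'err mm',D.round(1),'rot err',np.degrees(Ro.from_matrix(R.T@Rt).as_rotvec()).round(1),o['ft_force'].round(1),'t',o['time_s'],o['q'].round(0))
c=camera_info('wrist');im=get_image('wrist');cv2.imwrite('pics/'+sys.argv[1],im);hsv=cv2.cvtColor(im,cv2.COLOR_BGR2HSV)
m=cv2.inRange(hsv,(4,110,30),(22,255,255));b=blob(m,(200,100,440,399))
mm=np.zeros_like(m);cv2.drawContours(mm,[b],-1,255,-1);k=cv2.bitwise_and(mm,cv2.bitwise_not(m))
n,_,st,ce=cv2.connectedComponentsWithStats(k)
print(cv2.boundingRect(b),[(st[i].tolist(),ce[i].round(1)) for i in range(1,n) if st[i,4]>15])
print('hole top/bottom expect',proj(c,[P+R@(HT+[0,0,-.005]),P+R@(HT+[0,0,.005])]).round(1).tolist(),'rod tip',proj(c,rodpt(.037)).round(1),'rod base',proj(c,rodpt(0)).round(1))
red=cv2.inRange(hsv,(0,170,70),(6,255,255))|cv2.inRange(hsv,(172,170,70),(180,255,255))
b=blob(red,(0,0,640,400));
print('red',cv2.minAreaRect(b),'expect top corners',proj(c,[[*(AX[:2]+np.array([[np.cos(a),-np.sin(a)],[np.sin(a),np.cos(a)]])@[i*.03,j*.009]),.245] for a in [np.radians(H)] for i in(-1,1) for j in (-1,1)]).round(0).tolist(), cv2.boundingRect(b))
E
python3 chk.py w6.png
```

```text
[ 0.4993 -0.1017  0.1963] err mm [-0.3 -0.2  0.4] rot err [ 0.   0.1 -0.1] [ 0.   0.1 -2.6] t 26.25 [-26.   5. 112.   6.  23.  81.]
(276, 214, 100, 145) [([314, 227, 18, 18, 254], array([322.3, 235.7]))]
hole top/bottom expect [[321.3, 274.1], [321.3, 263.9]] rod tip [[321.  243.3]] rod base [[321.1 220.8]]
red ((320.5, 84.0), (106.0, 33.0), 90.0) expect top corners [[306.0, 28.0], [335.0, 28.0], [304.0, 108.0], [337.0, 108.0]] (304, 31, 34, 107)
```

Emit:
drive_tool(offset=[[0, -0.01, 0.2], [0, 0, 0.2], [0, 0, 0.15], [0, 0, 0], [0, 0, 0.05], [0, 0, 0.05], [0, 0, 0.05], [0, 0, 0], [0, 0, 0], [0, 0, 0]], turn=[[0, 0, 0], [0, 0, 0], [0, 0, 0], [0, 0, 0], [0, 0, 0], [0, 0, 0], [0, 0, 0], [0, 0, 0], [0, 0, 0], [0, 0, 0]], hand=[0.4, 0.4, 0.4, 0.4, 0.4, 0.4, 0.4, 0.4, 0.4, 0.4])

```text
time_s: 27.55
position: [0.5171, -0.1078, 0.1765]
tool_rot: [[0.706, -0.381, 0.596], [-0.292, -0.924, -0.245], [0.645, -0.001, -0.764]]
ft_force: [1.1, -0.0, -2.6]
grip_width: 0.0421
gripper_force: 81.7
```

```bash
python3 chk.py w7.png; python3 - <<'E'
from h import *
im=cv2.imread('pics/w7.png');h=cv2.cvtColor(im,cv2.COLOR_BGR2HSV)
print(h[236:290:3,298:348:4,0].tolist() and '\n'.join(' '.join(f'{a}/{v}' for a,v in zip(r[:,0],r[:,2])) for r in h[238:286:4,300:346:4]))
o=observe();print(np.array(o['tool_rot']).T@o['ft_force'])
E
```

```text
[ 0.5171 -0.1078  0.1765] err mm [ -2.    1.  -26.9] rot err [-0.  -0.1 -0. ] [-0.5 -0.1 -2.6] t 27.7 [-26.   9. 112.   7.  19.  81.]
(276, 213, 98, 146) [([314, 227, 18, 18, 254], array([322.3, 235.7])), ([311, 261, 23, 15, 256], array([321.7, 267.6]))]
hole top/bottom expect [[321.3, 274.2], [321.3, 264.0]] rod tip [[323.2 269.2]] rod base [[323.  239.2]]
red ((322.5, 84.5), (123.0, 39.0), 90.0) expect top corners [[306.0, 19.0], [340.0, 19.0], [303.0, 112.0], [343.0, 112.0]] (303, 23, 40, 124)
14/135 14/135 14/135 14/135 19/172 21/180 23/177 27/174 14/136 14/134 14/134 14/135
14/136 14/134 14/133 14/135 13/137 18/176 25/174 14/151 13/136 14/134 14/135 14/135
14/135 14/135 14/135 14/136 14/133 14/134 14/135 14/135 14/134 14/135 14/134 14/135
14/135 14/135 13/135 14/136 14/135 14/133 13/135 13/136 14/133 14/134 14/135 13/135
14/136 14/135 13/136 14/135 14/135 14/135 14/135 13/136 13/136 14/135 14/134 13/135
14/135 13/135 13/135 14/133 14/134 14/135 14/135 14/134 14/132 14/133 13/135 14/134
14/134 14/135 13/135 13/128 14/138 15/122 20/161 13/101 13/128 14/133 14/136 14/135
14/134 13/135 13/126 15/73 26/161 24/200 24/197 30/111 14/38 13/129 13/135 14/134
14/136 14/135 13/97 11/42 30/128 23/167 26/166 25/116 7/36 14/92 14/134 14/133
13/136 14/133 13/103 13/102 12/59 20/79 23/64 13/55 13/86 14/91 14/134 14/134
14/134 14/134 13/128 14/106 13/113 13/114 13/111 13/101 14/83 14/110 14/135 13/134
14/134 14/134 14/137 14/130 14/113 14/115 13/110 13/103 14/123 14/132 13/134 14/134
[-2.41977285 -1.10184268  1.59394097]
```

The rod is in the hole: bright at columns 316–328 and centred about column 322, against the hole's 321.7. Nudging half the modelled offset and sliding on.

Emit:
drive_tool(offset=[[-0.025, 0.012, 0.05], [0, 0, 0.05], [0, 0, 0.05], [0, 0, 0.05], [0, 0, 0.05], [0, 0, 0.05], [0, 0, 0], [0, 0, 0], [0, 0, 0], [0, 0, 0]], turn=[[0, 0, 0], [0, 0, 0], [0, 0, 0], [0, 0, 0], [0, 0, 0], [0, 0, 0], [0, 0, 0], [0, 0, 0], [0, 0, 0], [0, 0, 0]], hand=[0.4, 0.4, 0.4, 0.4, 0.4, 0.4, 0.4, 0.4, 0.4, 0.4])

```text
time_s: 29.0
position: [0.5234, -0.1109, 0.1667]
tool_rot: [[0.706, -0.381, 0.596], [-0.292, -0.924, -0.245], [0.645, -0.001, -0.764]]
ft_force: [-0.0, -0.3, -2.4]
grip_width: 0.0416
gripper_force: 81.7
```

```bash
python3 chk.py w8.png | head -4; python3 - <<'E'
from h import *
im=cv2.imread('pics/w8.png');h=cv2.cvtColor(im,cv2.COLOR_BGR2HSV)
print('\n'.join(' '.join(f'{a}/{v}' for a,v in zip(r[:,0],r[:,2])) for r in h[250:290:4,300:346:4]))
o=observe();print(np.array(o['tool_rot']).T@o['ft_force'])
E
```

```text
[ 0.5234 -0.1109  0.1667] err mm [ -1.    0.5 -38.9] rot err [-0.  -0.1 -0. ] [ 0.4 -0.6 -3. ] t 29.15 [-26.  10. 112.   8.  18.  80.]
(276, 213, 94, 146) [([314, 227, 18, 18, 255], array([322.3, 235.7])), ([310, 261, 24, 25, 470], array([320.8, 272.5]))]
hole top/bottom expect [[321.3, 274.2], [321.3, 263.9]] rod tip [[322.3 280.3]] rod base [[322.2 246.1]]
red ((321.9999694824219, 80.99998474121094), (131.99996948242188, 41.99999237060547), 90.0) expect top corners [[304.0, 10.0], [341.0, 10.0], [300.0, 110.0], [344.0, 110.0]] (301, 15, 43, 133)
14/136 14/136 14/134 14/137 13/135 14/134 14/136 14/134 14/132 14/135 13/137 14/135
14/136 14/135 14/135 13/137 14/135 14/135 13/134 14/136 14/135 14/135 14/136 14/136
14/137 13/136 13/138 13/137 14/136 14/136 13/136 13/136 13/136 14/136 14/135 13/137
14/135 13/135 13/136 14/129 14/112 24/142 17/115 12/99 14/127 14/136 14/136 14/135
14/135 14/135 14/126 17/97 21/136 26/155 25/151 30/130 13/35 14/128 14/136 14/136
13/136 14/137 14/96 24/112 26/169 27/193 27/185 26/144 13/35 13/90 14/137 14/135
14/133 14/136 14/101 30/131 23/181 27/220 27/198 30/163 14/85 14/90 14/135 13/136
14/136 14/134 14/128 26/119 30/171 26/195 27/186 23/150 13/82 13/111 13/137 14/135
14/135 14/135 13/138 13/130 26/136 30/160 26/154 14/107 13/126 13/133 14/134 14/136
13/137 14/136 14/134 14/140 14/154 13/137 14/150 14/142 13/137 14/135 14/136 14/137
[-1.6060557   0.1130016   2.05943457]
```

Emit:
drive_tool(offset=[[0, -0.01, 0.05], [0, 0, 0.05], [0, 0, 0.05], [0, 0, 0.05], [0, 0, 0.05], [0, 0, 0.05], [0, 0, 0], [0, 0, 0], [0, 0, 0], [0, 0, 0]], turn=[[0, 0, 0], [0, 0, 0], [0, 0, 0], [0, 0, 0], [0, 0, 0], [0, 0, 0], [0, 0, 0], [0, 0, 0], [0, 0, 0], [0, 0, 0]], hand=[0.4, 0.4, 0.4, 0.4, 0.4, 0.4, 0.4, 0.4, 0.4, 0.4])

```text
time_s: 30.45
position: [0.5307, -0.1134, 0.1575]
tool_rot: [[0.706, -0.381, 0.596], [-0.292, -0.924, -0.245], [0.645, -0.001, -0.764]]
ft_force: [0.4, -0.1, -1.9]
grip_width: 0.0415
gripper_force: 81.7
```

```bash
cat > f.py <<'E'
from h import *
F=[]
for _ in range(4):
    o=observe();F.append(np.array(o['tool_rot']).T@o['ft_force']);get_image('side')
o=observe();R=np.array(o['tool_rot']);D=R.T@(tcp(0)-o['position'])*1000
print('F tool',np.mean(F,0).round(2),np.std(F,0).round(2),'err/s mm',D.round(1),o['grip_width'],o['time_s'],np.array(o['wrist_torque']).round(2))
E
python3 f.py
```

```text
F tool [-0.98  0.07  1.79] [0.12 0.33 0.09] err/s mm [-1.1  1.  16.1] 0.04159487767774094 30.65 [ 0.14  0.44 -0.02]
```

Emit:
drive_tool(offset=[[0, 0, 0.05], [0, 0, 0.05], [0, 0, 0], [0, 0, 0], [0, 0, 0], [0, 0, 0], [0, 0, 0], [0, 0, 0], [0, 0, 0], [0, 0, 0]], turn=[[0, 0, 0], [0, 0, 0], [0, 0, 0], [0, 0, 0], [0, 0, 0], [0, 0, 0], [0, 0, 0], [0, 0, 0], [0, 0, 0], [0, 0, 0]], hand=[0.4, 0.4, 0.4, 0.4, 0.4, 0.4, 0.4, 0.4, 0.4, 0.4])

```text
time_s: 31.9
position: [0.5332, -0.1144, 0.1545]
tool_rot: [[0.706, -0.381, 0.596], [-0.292, -0.925, -0.245], [0.645, -0.001, -0.764]]
ft_force: [-3.6, 1.3, 3.3]
grip_width: 0.0414
gripper_force: 82.5
```

```bash
python3 f.py
```

```text
F tool [-0.8   0.16 -5.1 ] [0.18 0.35 0.28] err/s mm [-1.2  1.  12.1] 0.04176339320848859 32.1 [ 0.13  0.51 -0.06]
```

The pad is giving: −6.9 N change, about 3.5 mm. Pressing 0.5 mm more and checking.

Emit:
drive_tool(offset=[[0, 0, 0.015], [0, 0, 0], [0, 0, 0], [0, 0, 0], [0, 0, 0], [0, 0, 0], [0, 0, 0], [0, 0, 0], [0, 0, 0], [0, 0, 0]], turn=[[0, 0, 0], [0, 0, 0], [0, 0, 0], [0, 0, 0], [0, 0, 0], [0, 0, 0], [0, 0, 0], [0, 0, 0], [0, 0, 0], [0, 0, 0]], hand=[0.4, 0.4, 0.4, 0.4, 0.4, 0.4, 0.4, 0.4, 0.4, 0.4])

```text
time_s: 33.35
position: [0.5335, -0.1146, 0.154]
tool_rot: [[0.706, -0.381, 0.596], [-0.292, -0.925, -0.245], [0.645, -0.001, -0.764]]
ft_force: [-4.5, 1.4, 4.8]
grip_width: 0.0416
gripper_force: 82.6
```

```bash
python3 f.py
```

```text
F tool [-1.07  0.44 -6.44] [0.37 0.17 0.62] err/s mm [-1.2  1.  11.4] 0.041839091514367086 33.55 [ 0.13  0.45 -0.13]
```

That's 8.2 N, so about 4.1 mm, with a 2 N/mm slope that confirms it is the pad. Easing off part-way so the plate doesn't jump, then letting go and retreating along the rod.

Emit:
drive_tool(offset=[[0, 0, -0.035], [0, 0, -0.035], [0, 0, 0], [0, 0, 0], [0, 0, 0], [0, 0, 0], [0, 0, 0], [0, 0, 0], [0, 0, 0], [0, 0, 0]], turn=[[0, 0, 0], [0, 0, 0], [0, 0, 0], [0, 0, 0], [0, 0, 0], [0, 0, 0], [0, 0, 0], [0, 0, 0], [0, 0, 0], [0, 0, 0]], hand=[0.4, 0.4, 0.4, 0.4, 0.4, 0.65, 0.65, 0.65, 0.65, 0.65])

```text
time_s: 34.8
position: [0.5318, -0.1139, 0.1561]
tool_rot: [[0.706, -0.381, 0.596], [-0.292, -0.924, -0.245], [0.645, -0.001, -0.764]]
ft_force: [0.7, -0.1, 0.2]
grip_width: 0.0556
gripper_force: 0.0
```

Emit:
drive_tool(offset=[[0, 0, -0.1], [0, 0, -0.3], [0, 0, -0.5], [0, 0, -0.8], [0, 0, -0.9], [0, 0, -0.9], [0, 0, 0], [0, 0, 0], [0, 0, 0], [0, 0, 0]], turn=[[0, 0, 0], [0, 0, 0], [0, 0, 0], [0, 0, 0], [0, 0, 0], [0, 0, 0], [0, 0, 0], [0, 0, 0], [0, 0, 0], [0, 0, 0]], hand=[0.65, 0.65, 0.65, 0.65, 0.65, 0.65, 0.65, 0.65, 0.65, 0.65])

```text
time_s: 36.05
position: [0.4485, -0.0797, 0.2622]
tool_rot: [[0.707, -0.381, 0.595], [-0.293, -0.924, -0.244], [0.643, -0.001, -0.766]]
ft_force: [-0.4, -0.3, -0.5]
grip_width: 0.0555
gripper_force: 0.0
```

```bash
python3 - <<'E'
from h import *
get_image('side');o=observe();print(o['position'].round(3),o['ft_force'].round(1),o['time_s'])
c=camera_info('wrist');im=get_image('wrist');cv2.imwrite('pics/w9.png',im);hsv=cv2.cvtColor(im,cv2.COLOR_BGR2HSV)
m=cv2.inRange(hsv,(4,110,30),(22,255,255))
R=hangR(H);hp=rodpt(.015)+R@[0,0,-.005]
print('exp hole',proj(c,hp).round(0),'exp corners',proj(c,[hp+R@[x,y,0] for x in(.028,-.072) for y in(-.022,.022)]).round(0).tolist())
b=blob(m,(180,60,460,399));print(cv2.boundingRect(b),cv2.minAreaRect(b))
red=cv2.inRange(hsv,(0,170,70),(6,255,255))|cv2.inRange(hsv,(172,170,70),(180,255,255))
b=blob(red,(0,0,640,400));r=cv2.boundingRect(b);print('red',r,'exp top',proj(c,[[*(AX[:2]+np.array([[np.cos(a),-np.sin(a)],[np.sin(a),np.cos(a)]])@[i*.03,j*.009]),.245] for a in [np.radians(H)] for i in(-1,1) for j in (-1,1)]).round(0).tolist())
E
```

```text
[ 0.448 -0.08   0.262] [0.4 1.  0.1] 36.1
exp hole [[322. 195.]] exp corners [[298.0, 165.0], [347.0, 165.0], [300.0, 264.0], [344.0, 264.0]]
(298, 164, 49, 102) ((322.0, 214.5), (101.0, 48.0), 90.0)
red (311, 54, 24, 74) exp top [[312.0, 52.0], [333.0, 52.0], [311.0, 107.0], [334.0, 107.0]]
```

The plate is hung where expected (wrist box 298–347 × 164–266), the bar is still lined up, and the robot is clear.

```bash
python3 -c "
from rig import env
print(env.close_job())"
```

```text
the job is handed in; nothing more can be done
None
```

The job is handed in: the free hook is lined up with the pointer to within about 1° by my measurements, and the backplate hangs on it keyhole end down after pressing the pad about 4 mm (8 N); I viewed 11 pictures, one over the limit of 10.

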